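Hold the photometer's sprung filter knob on its third click

ROBOT

A 6-joint arm with a two-finger parallel gripper is mounted at the origin on the work surface. World frame = base frame: x ahead of the robot, y to its left, z up, the work surface at z = 0. Lengths are in m, angles in rad, forces in N, time in s.
With the tool pointing down it reaches from about 0.35 to 0.725 m from the base axis. Payload 4.3 kg.
Tool frame: the origin (TCP) lies midway between the tips of the shut fingers; the grasp point (between the pads) lies env.pinch_z behind it (env.pinch_z is the distance from the TCP to the grasp point, in m); x points along the fingers, z is the direction in which the jaws open and shut, and the axes are right-handed (so a half turn about x gives the same grasp; the last joint's range is limited). The gripper opens to 85 mm and grips with 20 to 120 N. Pads are 22 mm wide; open, the fingers measure 114 mm over their backs; the gripper's body (76 mm by 85 mm) begins 54 mm behind the grasp point. The pads swing forward as they close: fully open they stand 13 mm farther back than shut.
Start: joints at [-1.424, 0.377, 0.081, 1.274, 0, 1.46], TCP at [0.146, -0.556, 0.231] pointing down, gripper open.
Joint ranges: [-2.72, 2.72], [-0.84, 1.66], [-1.02, 1.22], [-1.77, 2.12], [-1.37, 1.28], [-3.14, 3.14]. Speed limits (rad/s): [2.57, 2.57, 3.14, 3.14, 3.14, 3.14].

INTERFACE

Orientations are given as a unit quaternion [w, x, y, z].
In Python, from rig import env gives the robot as it stands.
- The arm moves only by the shell command python3 -m creep 'ROWS' [FORCE]. ROWS is JSON, a list of rows, each an object of numbers: "fingers": the opening, from 0 (shut) to 1 (fully open); "tx", "ty", "tz": the shift along the tool's x, y, z in m; "turn": the turn about the tool's x in rad. In form: [{"fingers": .., "tx": .., "ty": .., "tz": .., "turn": ..}, ...]. A call has 1 to 20 rows; each row shifts and turns the pose as measured when the row begins, along the tool's axes as they then stand; what a row does not reach is not made up. A row lasts 1/12 s, in which the tool goes at most 41.7 mm and 7.16 degrees, less where a joint would pass 70% of its speed; a pose out of reach is approached as far as the arm can. A call with a gripper value outside its range is refused whole. The fingers move at their own pace and stop on an object; FORCE is the grip in N (left out, the last holds). Time passes only in rows, so rows that do not move let the fingers close. It gives the time, the measured TCP pose, the force and the opening at its end, in the units of the state.
- env.observe(): the state, without advancing time (a new reading comes with each control period).
- env.camera(name): name is "scene" or "top"; returns the picture (384x512x3 uint8, red, green, blue); there is no depth.
- env.calibration(name): a dict with "vertical_fov" (degrees; the focal length in pixels is half the picture's height over the tangent of half this angle, whatever the lens; pixels are square), "cx", "cy" (the principal point, pixels), "R" (3x3) and "t" (3): a world point X has camera coordinates R X + t. Camera axes: x right, y down, z forward; pixel columns grow to the right and rows downward; lengths in m; the calibration is good to about 2 mm. A picture is of the moment at which its call begins. calibration takes no time and is no camera call.
- env.close_job(): hands the job in, once; it reports no verdict.
The state is a dict: "time": time; "joint_positions": joint angles; "joint_vel": joint speeds; "tau": joint torques, N m; "tool_pos": TCP position; "ee_rot": TCP orientation; "contact_force": force on the tool from outside, world axes, zero at the start; "moment": the same for the moment, N m; "grip_width": finger opening in m.
Only numpy, scipy, OpenCV 4.12 (cv2) and the standard library are available. Lean on these libraries where they do the work, as an engineer would, in place of code of your own. Each camera call takes 0.05 s, during which the arm holds its last target. There are 200 camera calls.

TASK

The filter selector on top of the bench photometer has no scale and springs back to rest when let go. Grip the black knob and turn it clockwise (seen from above), counting the clicks by feel, until it drops into the third click stop; finish still holding it seated there, for the reading to be taken. Leave the jar, the bottle and the furnace plug where they stand.

Things in the scene. Friction and masses are not known exactly. Their poses are not given: they have to be found in the camera images.
- photometer: Bench photometer, fixed: a grey box with a blue lower band, 220 (x) by 260 (y) by 100 mm high; origin: centre of its underside, display on its -x face. The knob's vertical axis stands 20 mm to -x and 40 mm to +y of the origin. On top there are only the knob's collar and, on the -y half, a shut black hatch 6 mm high.
- knob_grip (a point): Point to grip on the black filter knob: on its axis, mid-way up its bar grip, 146 mm above the bench. The bar is 56 mm long (point x), 16 mm thick (point y, the way to pinch) and ends 13 mm above this point; a skirt 60 mm wide has its upper face 24 mm below it. A white line marks the bar's -x half. Turns with the knob; at rest its axes are the photometer's.
- filter_knob (a joint): Knob angle in rad, growing clockwise seen from above: 0 at rest, where it starts; end of travel 1.9. A return spring resists with 0.16 N m at rest, 0.23 at 1.26 rad, and drives it back over all clicks when let go. Four click stops, 0.36 rad apart; where the first lies differs each time, 0.30 to 0.54 rad, so the third is at 1.02 to 1.26 and must be felt.
- collar_top (a point): Centre of the top of the aluminium collar under the knob (90 mm wide, top 114 mm above the bench), which hides the clicks. Past a stop, turning takes up to 0.08 N m more than the spring, fading to 0 half-way to the next; then up to 0.08 less, least in the last 0.06 rad. At the stop the torque jumps up by about 0.15. A rise below 0.2 rad is no click.
- click_ball (a joint): Lift in m of the sprung ball that makes the clicks, hidden in the collar: 0 seated in a click stop, 0.0008 when 0.03 rad off it, 0.0012 when 0.05 off, 0.0023 on the crest between stops; -0.0006 before the first crest. Its travel is as small as the noise of a reading: go by feel.
- jar_mid (a point): Empty clear glass jar with an aluminium lid, 68 mm diameter, 100 mm high, standing on the bench; point half-way up. Leave alone.
- bottle_mid (a point): Amber glass bottle with black cap, 64 mm diameter, 150 mm high, standing on the bench; point half-way up. Leave alone.
- plug_mid (a point): Furnace plug: cream refractory block with a grey top, 70 by 100 by 47 mm high, lying on the bench; its centre. Leave alone.

How it is judged:
By the outcome, as a careful person would: the job done as asked, in the order asked, and still so for the second after the job is handed in, while the arm keeps its last pose, push and grip.
It also fails if it takes over 58 s, if anything falls off the work surface, if the arm or the gripper's body presses on something with over 40 N, if the wrist force passes 120 N, or if a joint passes its speed limit or range.

## Working session

There is one attempt and no reset: what is moved stays moved. The work goes in short steps, Python scripts to look and compute and a shell command to move; the robot and the scene stay as the last step left them, time stands still between calls to the robot, and variables do not carry over. Pictures are saved under pics/ and viewed, about 8 in all and at most 12, crops included, and the job is handed in when it is done.

```bash
mkdir -p pics
python3 - <<'E'
from rig import env
import cv2,numpy as np
s=env.observe()
for k,v in s.items(): print(k,np.round(v,4))
print(env.pinch_z)
for n in("scene","top"):
    c=env.calibration(n);print(n,c)
    cv2.imwrite(f"pics/{n}1.png",env.camera(n)[:,:,::-1])
E
```

```text
time 0.0
joint_positions [-1.4243  0.3781  0.0796  1.2744 -0.      1.4605]
joint_vel [-0.0012 -0.0015 -0.0003  0.0012 -0.0018  0.0016]
tau [-1.40000e-03 -4.63602e+01  2.69877e+01  2.07000e-02 -2.00000e-04
  0.00000e+00]
tool_pos [ 0.146  -0.5555  0.2304]
ee_rot [ 0.5594  0.4324  0.5604 -0.4314]
contact_force [-0.3123  0.2691 -0.111 ]
moment [0.0029 0.0426 0.0126]
grip_width 0.0853
0.0187
scene {'vertical_fov': 51.42403374517164, 'cx': 247.89860883712407, 'cy': 183.12731427832054, 'R': array([[ 0.8788354 ,  0.47700724,  0.01060322],
       [ 0.39269052, -0.7105109 , -0.58392501],
       [-0.27100276,  0.51733776, -0.81173835]]), 't': array([-0.44414079, -0.16276585,  1.25554176])}
top {'vertical_fov': 48.124184547041466, 'cx': 258.625606535257, 'cy': 196.9291655083111, 'R': array([[ 0.01974698, -0.99963391, -0.0184961 ],
       [-0.99542786, -0.01792797, -0.09381882],
       [ 0.09345288,  0.02026417, -0.99541746]]), 't': array([-0.02280052,  0.53841598,  1.37561648])}
```

View pics/scene1.png

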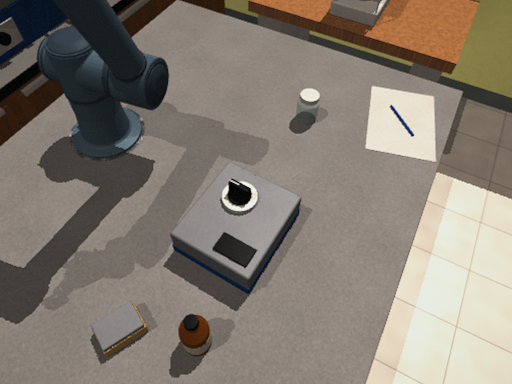

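View pics/top1.png

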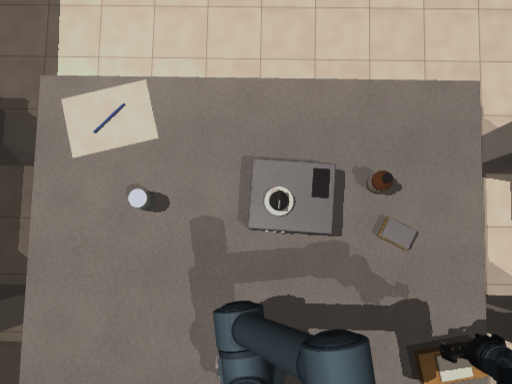

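The scene picture shows the photometer with the knob collar at about (240,196). The top picture shows the collar at (279,201) and the box top at (252,158), (335,163), (331,234), (249,230). Next I measure these by ray casting.

```bash
cat > h.py <<'E'
from rig import env
import cv2,numpy as np
from scipy.spatial.transform import Rotation as Ro
def cast(n,uv,z):
    c=env.calibration(n);f=192/np.tan(np.radians(c["vertical_fov"]/2));R=np.array(c["R"]);t=np.array(c["t"])
    o=-R.T@t;d=np.array([(uv[0]-c["cx"])/f,(uv[1]-c["cy"])/f,1])@R
    return (o+d*(z-o[2])/d[2])
E
python3 - <<'E'
from h import *
for n,box in (("top",(255,180,300,222)),("scene",(215,175,265,218))):
    im=cv2.imread(f"pics/{n}1.png");g=im.min(axis=2);x0,y0,x1,y1=box
    m=np.zeros_like(g);m[y0:y1,x0:x1]=(g[y0:y1,x0:x1]>165)*255
    p=cv2.convexHull(cv2.findNonZero(m)).reshape(-1,2).astype(float)
    w=np.array([cast(n,q,.114)[:2] for q in p]).astype(np.float32)
    print(n,cv2.fitEllipse(w))
    if n=="top":
        hsv=cv2.cvtColor(im,cv2.COLOR_BGR2HSV)
        print([np.round(cast(n,q,.1),3) for q in((252,158),(335,163),(331,234),(249,230))])
        cv2.imwrite("pics/crop.png",cv2.resize(im[145:245,235:350],None,fx=5,fy=5,interpolation=cv2.INTER_CUBIC))
o=env.observe();print(Ro.from_quat(np.roll(o["ee_rot"],-1)).as_matrix().round(3))
E
```

```text
top ((0.5204237699508667, -0.07466238737106323), (0.08360135555267334, 0.08573662489652634), 19.62444305419922)
[array([0.653, 0.009, 0.1  ]), array([ 0.641, -0.248,  0.1  ]), array([ 0.422, -0.237,  0.1  ]), array([0.43 , 0.013, 0.1  ])]
scene ((0.5199305415153503, -0.07552690804004669), (0.08810348808765411, 0.09343410283327103), 53.18965530395508)
[[-0.     0.967  0.254]
 [ 0.002  0.254 -0.967]
 [-1.     0.    -0.002]]
```

View pics/crop.png

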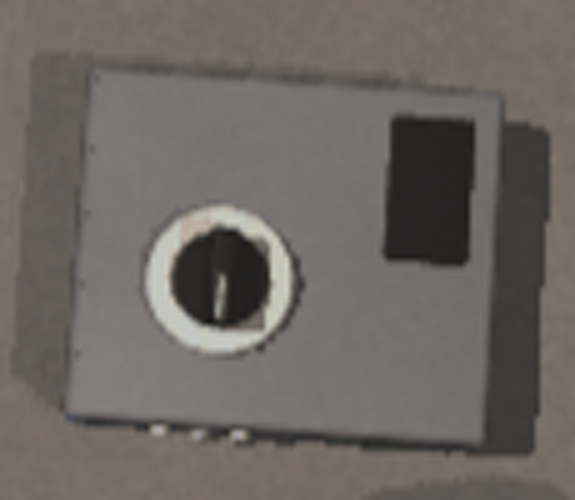

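The knob axis is at about (0.520, -0.075) in both views, and the box yaw is about -0.045. The last joint needs room for the clockwise turn, so I'll use the half-turned grasp. I translate first, then turn.

```bash
python3 -m creep '[{"fingers":1,"ty":0.024,"tz":-0.0185},{"ty":0.024,"tz":-0.0185},{"ty":0.024,"tz":-0.0185},{"ty":0.024,"tz":-0.0185},{"ty":0.024,"tz":-0.0185},{"ty":0.024,"tz":-0.0185},{"ty":0.024,"tz":-0.0185},{"ty":0.024,"tz":-0.0185},{"ty":0.024,"tz":-0.0185},{"ty":0.024,"tz":-0.0185},{"ty":0.024,"tz":-0.0185},{"ty":0.024,"tz":-0.0185},{"ty":0.024,"tz":-0.0185},{"ty":0.024,"tz":-0.0185},{"ty":0.024,"tz":-0.0185},{"ty":0.024,"tz":-0.0185},{"ty":0.024,"tz":-0.0185},{"ty":0.024,"tz":-0.0185},{"ty":0.024,"tz":-0.0185},{"ty":0.024,"tz":-0.0185}]' 20
python3 -m creep '[{"turn":-0.12},{"turn":-0.12},{"turn":-0.12},{"turn":-0.12},{"turn":-0.12},{"turn":-0.12},{"turn":-0.12},{"turn":-0.12},{"turn":-0.12},{"turn":-0.12},{"turn":-0.12},{"turn":-0.12},{"turn":-0.12},{"turn":-0.12},{"turn":-0.12},{"turn":-0.12},{"turn":-0.12},{"turn":-0.12},{"turn":-0.12},{"turn":-0.12}]'
cat > st.py <<'E'
from h import *
o=env.observe();M=Ro.from_quat(np.roll(o["ee_rot"],-1)).as_matrix()
g=np.array(o["tool_pos"]);ang=np.arctan2(M[1,2],M[0,2]);tgt=np.pi/2-.045
print(o["time"],"q",np.round(o["joint_positions"],3),"tcp",g.round(4),"w",round(float(o["grip_width"]),4))
print("F",np.round(o["contact_force"],2),"M",np.round(o["moment"],3),"tau6",o["tau"][5])
print("knob cw angle",round((tgt-ang+np.pi)%(2*np.pi)-np.pi,4),"x axis",M[:,0].round(3),"to go (tool) with pinch at .147:",(M.T@(np.array([.52,-.075,.147-env.pinch_z])-g)).round(4))
E
python3 st.py
```

```text
0.1 q [-1.424  0.378  0.08   1.274 -0.     1.461] tcp [ 0.146  -0.5556  0.2305] w 0.0853
F [-0.04  0.69 -0.71] M [-0.007  0.009  0.023] tau6 -5.7716813728347915e-06
knob cw angle 2.8398 x axis [-0.     0.002 -1.   ] to go (tool) with pinch at .147: [ 0.1029  0.4838 -0.3696]$[0]: bad value
$[0]: bad value
```

Rows probably need all the keys, so I'll try one full row.

```bash
python3 -m creep '[{"fingers":1,"tx":0,"ty":0.024,"tz":-0.0185,"turn":0},{"fingers":1,"tx":0,"ty":0.024,"tz":-0.0185,"turn":0},{"fingers":1,"tx":0,"ty":0.024,"tz":-0.0185,"turn":0},{"fingers":1,"tx":0,"ty":0.024,"tz":-0.0185,"turn":0},{"fingers":1,"tx":0,"ty":0.024,"tz":-0.0185,"turn":0},{"fingers":1,"tx":0,"ty":0.024,"tz":-0.0185,"turn":0},{"fingers":1,"tx":0,"ty":0.024,"tz":-0.0185,"turn":0},{"fingers":1,"tx":0,"ty":0.024,"tz":-0.0185,"turn":0},{"fingers":1,"tx":0,"ty":0.024,"tz":-0.0185,"turn":0},{"fingers":1,"tx":0,"ty":0.024,"tz":-0.0185,"turn":0},{"fingers":1,"tx":0,"ty":0.024,"tz":-0.0185,"turn":0},{"fingers":1,"tx":0,"ty":0.024,"tz":-0.0185,"turn":0},{"fingers":1,"tx":0,"ty":0.024,"tz":-0.0185,"turn":0},{"fingers":1,"tx":0,"ty":0.024,"tz":-0.0185,"turn":0},{"fingers":1,"tx":0,"ty":0.024,"tz":-0.0185,"turn":0},{"fingers":1,"tx":0,"ty":0.024,"tz":-0.0185,"turn":0},{"fingers":1,"tx":0,"ty":0.024,"tz":-0.0185,"turn":0},{"fingers":1,"tx":0,"ty":0.024,"tz":-0.0185,"turn":0},{"fingers":1,"tx":0,"ty":0.024,"tz":-0.0185,"turn":0},{"fingers":1,"tx":0,"ty":0.024,"tz":-0.0185,"turn":0}]' 40; python3 st.py
```

```text
time: 1.77
tool_pos: [0.5258, -0.0547, 0.2225]
ee_rot: [0.551, 0.436, 0.563, -0.435]
contact_force: [0.1, -0.5, 0.1]
grip_width: 0.0851
1.7667 q [-0.229  0.297 -0.056  1.232  0.009  2.668] tcp [ 0.5258 -0.0547  0.2225] w 0.0851
F [ 0.13 -0.55  0.12] M [-0.038 -0.05  -0.042] tau6 -0.5364766716957092
knob cw angle 2.8523 x axis [-0.012  0.012 -1.   ] to go (tool) with pinch at .147: [ 0.0941 -0.0098  0.0197]
```

```bash
python3 -m creep '[{"fingers":1,"tx":0,"ty":-0.01,"tz":0.02,"turn":0},{"fingers":1,"tx":0,"ty":0,"tz":0,"turn":-0.12},{"fingers":1,"tx":0,"ty":0,"tz":0,"turn":-0.12},{"fingers":1,"tx":0,"ty":0,"tz":0,"turn":-0.12},{"fingers":1,"tx":0,"ty":0,"tz":0,"turn":-0.12},{"fingers":1,"tx":0,"ty":0,"tz":0,"turn":-0.12},{"fingers":1,"tx":0,"ty":0,"tz":0,"turn":-0.12},{"fingers":1,"tx":0,"ty":0,"tz":0,"turn":-0.12},{"fingers":1,"tx":0,"ty":0,"tz":0,"turn":-0.12},{"fingers":1,"tx":0,"ty":0,"tz":0,"turn":-0.12},{"fingers":1,"tx":0,"ty":0,"tz":0,"turn":-0.12},{"fingers":1,"tx":0,"ty":0,"tz":0,"turn":-0.12},{"fingers":1,"tx":0,"ty":0,"tz":0,"turn":-0.12},{"fingers":1,"tx":0,"ty":0,"tz":0,"turn":-0.12},{"fingers":1,"tx":0,"ty":0,"tz":0,"turn":-0.12},{"fingers":1,"tx":0,"ty":0,"tz":0,"turn":-0.12},{"fingers":1,"tx":0,"ty":0,"tz":0,"turn":-0.12},{"fingers":1,"tx":0,"ty":0,"tz":0,"turn":-0.12},{"fingers":1,"tx":0,"ty":0,"tz":0,"turn":-0.12},{"fingers":1,"tx":0,"ty":0,"tz":0,"turn":-0.12}]'; python3 st.py
```

```text
time: 3.43
tool_pos: [0.5176, -0.0651, 0.2109]
ee_rot: [0.604, -0.343, 0.618, 0.368]
contact_force: [0.3, 0.1, -0.7]
grip_width: 0.0857
3.4333 q [-0.253  0.308 -0.072  1.228  0.011  0.264] tcp [ 0.5176 -0.0651  0.2109] w 0.0857
F [ 0.27  0.06 -0.72] M [ 0.008 -0.037  0.036] tau6 1.2350335344672203
knob cw angle 0.4722 x axis [-0.034  0.02  -0.999] to go (tool) with pinch at .147: [ 0.0822 -0.0102 -0.0075]
```

```bash
python3 -m creep '[{"fingers":1,"tx":0,"ty":0,"tz":0,"turn":-0.12},{"fingers":1,"tx":0,"ty":0,"tz":0,"turn":-0.12},{"fingers":1,"tx":0,"ty":0,"tz":0,"turn":-0.12},{"fingers":1,"tx":0,"ty":0,"tz":0,"turn":-0.12},{"fingers":1,"tx":0,"ty":0,"tz":0,"turn":0},{"fingers":1,"tx":0,"ty":0,"tz":0,"turn":0},{"fingers":1,"tx":0,"ty":0,"tz":0,"turn":0}]'; python3 st.py
```

```text
time: 4.02
tool_pos: [0.5149, -0.0644, 0.2076]
ee_rot: [0.5, -0.479, 0.51, 0.51]
contact_force: [-0.1, -0.1, 0.3]
grip_width: 0.0857
4.0167 q [-0.253  0.311 -0.077  1.228  0.011 -0.233] tcp [ 0.5149 -0.0644  0.2076] w 0.0857
F [-0.05 -0.07  0.25] M [-0.002 -0.049  0.019] tau6 -0.06002434529364109
knob cw angle -0.0243 x axis [-0.041  0.022 -0.999] to go (tool) with pinch at .147: [ 0.0788 -0.0086 -0.0122]
```

```bash
python3 -m creep '[{"fingers":1,"tx":0.01,"ty":-0.009,"tz":-0.012,"turn":0.024},{"fingers":1,"tx":0.035,"ty":0,"tz":0,"turn":0},{"fingers":1,"tx":0,"ty":0,"tz":0,"turn":0}]'; python3 st.py
python3 - <<'E'
from h import *
for n,b in(("scene",(190,110,290,210)),("top",(230,150,330,250))):
    a=env.camera(n)[:,:,::-1][b[1]:b[3],b[0]:b[2]]
    globals()[n]=cv2.resize(a,None,fx=4,fy=4,interpolation=cv2.INTER_CUBIC)
cv2.imwrite("pics/p4.png",np.hstack([scene,top]))
E
```

```text
time: 4.27
tool_pos: [0.5212, -0.0764, 0.1595]
ee_rot: [0.507, -0.471, 0.518, 0.503]
contact_force: [-3.2, 0.4, -2.1]
grip_width: 0.0852
4.2667 q [-0.272  0.352 -0.145  1.12   0.009 -0.22 ] tcp [ 0.5212 -0.0764  0.1595] w 0.0852
F [-3.24  0.38 -2.14] M [-0.072  0.089 -0.005] tau6 -0.013479001354426146
knob cw angle 0.0076 x axis [-0.042  0.022 -0.999] to go (tool) with pinch at .147: [ 0.0312 -0.0001  0.0007]
```

View pics/p4.png

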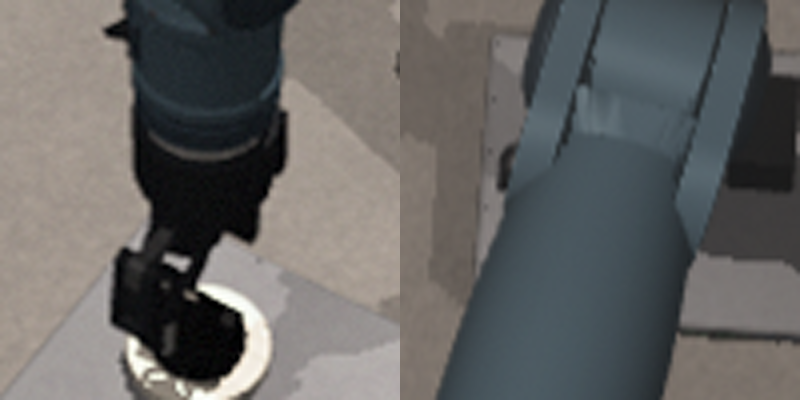

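Left crop shows the open fingers straddling the black knob above the white collar. The arm hides the knob in the top view. Descending and gripping.

```bash
python3 -m creep '[{"fingers":1,"tx":0.03,"ty":0,"tz":0,"turn":-0.008},{"fingers":1,"tx":0,"ty":0,"tz":0,"turn":0}]' 60; python3 st.py;  python3 -m creep '[{"fingers":0,"tx":-0.0005,"ty":0,"tz":0,"turn":0},{"fingers":0,"tx":-0.0005,"ty":0,"tz":0,"turn":0},{"fingers":0,"tx":-0.0005,"ty":0,"tz":0,"turn":0},{"fingers":0,"tx":-0.0005,"ty":0,"tz":0,"turn":0},{"fingers":0,"tx":-0.0005,"ty":0,"tz":0,"turn":0},{"fingers":0,"tx":-0.0005,"ty":0,"tz":0,"turn":0}]' 60; python3 st.py
```

```text
time: 4.53
tool_pos: [0.5293, -0.0788, 0.1394]
ee_rot: [0.509, -0.478, 0.513, 0.499]
contact_force: [-1.3, -0.1, -1.9]
grip_width: 0.0853
4.5333 q [-0.272  0.365 -0.18   1.053  0.009 -0.227] tcp [ 0.5293 -0.0788  0.1394] w 0.0853
F [-1.35 -0.11 -1.92] M [ 0.007  0.059 -0.005] tau6 -0.05137791275046766
knob cw angle 0.0003 x axis [-0.024  0.016 -1.   ] to go (tool) with pinch at .147: [0.0114 0.0091 0.0032]
time: 5.03
tool_pos: [0.5376, -0.0773, 0.1533]
ee_rot: [0.515, -0.481, 0.508, 0.496]
contact_force: [0.1, 10.2, -8.1]
grip_width: 0.0133
5.0333 q [-0.271  0.357 -0.154  1.072  0.019 -0.225] tcp [ 0.5376 -0.0773  0.1533] w 0.0133
F [ 0.11 10.21 -8.14] M [ 1.661 -0.018 -0.003] tau6 -0.07639813469722867
knob cw angle 0.0011 x axis [-0.007  0.022 -1.   ] to go (tool) with pinch at .147: [0.0251 0.0175 0.001 ]
```

The grip landed high and 17 mm off in x. I'll reopen and re-centre in small checked steps.

```bash
Z='[{"fingers":1,"tx":0,"ty":0,"tz":0,"turn":0},{"fingers":1,"tx":0,"ty":0,"tz":0,"turn":0},{"fingers":1,"tx":0,"ty":0,"tz":0,"turn":0},{"fingers":1,"tx":0,"ty":0,"tz":0,"turn":0}]'; python3 -m creep '[{"fingers":1,"tx":0,"ty":0,"tz":0,"turn":0},{"fingers":1,"tx":0,"ty":0,"tz":0,"turn":0},{"fingers":1,"tx":0,"ty":0,"tz":0,"turn":0}]'>/dev/null; python3 st.py;  python3 -m creep '[{"fingers":1,"tx":0,"ty":0,"tz":0,"turn":0},{"fingers":1,"tx":0,"ty":0,"tz":0,"turn":0},{"fingers":1,"tx":0,"ty":0,"tz":0,"turn":0},{"fingers":1,"tx":0,"ty":0,"tz":0,"turn":0}]'>/dev/null; python3 st.py; python3 -m creep '[{"fingers":1,"tx":0,"ty":0.016,"tz":0,"turn":0}]'>/dev/null; python3 st.py;python3 -m creep '[{"fingers":1,"tx":0,"ty":0,"tz":0,"turn":0}]'>/dev/null; python3 st.py
```

```text
5.2833 q [-0.269  0.356 -0.152  1.074  0.021 -0.224] tcp [ 0.5383 -0.0759  0.1546] w 0.0493
F [-0.36 -0.56  0.31] M [-0.013  0.018 -0.002] tau6 0.00020014896108477842
knob cw angle -0.0003 x axis [-0.005  0.023 -1.   ] to go (tool) with pinch at .147: [ 0.0264  0.0182 -0.0005]
5.6167 q [-0.27   0.355 -0.15   1.074  0.019 -0.224] tcp [ 0.5392 -0.0771  0.1559] w 0.0854
F [ 0.03 -0.62  0.61] M [-0.011  0.029 -0.008] tau6 -2.7294976945313465e-06
knob cw angle 0.0004 x axis [-0.003  0.021 -1.   ] to go (tool) with pinch at .147: [0.0277 0.0191 0.0007]
5.7 q [-0.277  0.326 -0.191  1.059  0.019 -0.231] tcp [ 0.5256 -0.0771  0.1561] w 0.0855
F [ 0.5  -0.02 -0.16] M [-0.037 -0.034 -0.043] tau6 0.1093145739287138
knob cw angle 0.0003 x axis [ 0.    0.02 -1.  ] to go (tool) with pinch at .147: [0.0279 0.0056 0.0013]
5.7833 q [-0.277  0.325 -0.194  1.06   0.019 -0.231] tcp [ 0.5232 -0.0768  0.1559] w 0.0853
F [-1.03  0.24 -0.75] M [0.006 0.049 0.002] tau6 -0.038470595609396696
knob cw angle 0.0007 x axis [-0.003  0.021 -1.   ] to go (tool) with pinch at .147: [0.0276 0.0032 0.0011]
```

```bash
python3 -m creep '[{"fingers":1,"tx":0.012,"ty":0.006,"tz":0.001,"turn":0}]'>/dev/null; python3 st.py;  python3 -m creep '[{"fingers":1,"tx":0.012,"ty":0.003,"tz":0,"turn":0}]'>/dev/null; python3 st.py; python3 -m creep '[{"fingers":1,"tx":0,"ty":0,"tz":0,"turn":0}]'>/dev/null; python3 st.py
```

```text
5.8667 q [-0.278  0.32  -0.228  1.026  0.019 -0.232] tcp [ 0.52   -0.0762  0.146 ] w 0.0855
F [ 1.91  0.61 -0.55] M [-0.049 -0.051 -0.011] tau6 0.00266903851297684
knob cw angle 0.001 x axis [ 0.003  0.019 -1.   ] to go (tool) with pinch at .147: [0.0178 0.0001 0.0009]
5.95 q [-0.279  0.322 -0.257  0.993  0.019 -0.233] tcp [ 0.5171 -0.076   0.1342] w 0.0852
F [-0.46  0.24 -0.39] M [ 0.045  0.058 -0.041] tau6 0.009813326178118587
knob cw angle 0.0011 x axis [ 0.004  0.019 -1.   ] to go (tool) with pinch at .147: [ 0.0059 -0.0029  0.001 ]
6.0333 q [-0.279  0.323 -0.26   0.992  0.019 -0.232] tcp [ 0.5158 -0.0757  0.1325] w 0.0851
F [-0.11  0.36  0.31] M [-0.029 -0.029  0.022] tau6 -0.0068508455296978354
knob cw angle 0.0014 x axis [ 0.001  0.019 -1.   ] to go (tool) with pinch at .147: [ 0.0042 -0.0042  0.0008]
```

```bash
python3 -m creep '[{"fingers":1,"tx":0.004,"ty":-0.004,"tz":0.001,"turn":0},{"fingers":0.3,"tx":0,"ty":0,"tz":0,"turn":0},{"fingers":0.3,"tx":0,"ty":0,"tz":0,"turn":0},{"fingers":0.3,"tx":0,"ty":0,"tz":0,"turn":0}]' 60 >/dev/null; python3 st.py;  python3 -m creep '[{"fingers":0.3,"tx":0,"ty":0,"tz":0,"turn":0}]'>/dev/null; python3 st.py
```

```text
6.3667 q [-0.275  0.336 -0.251  0.986  0.019 -0.228] tcp [ 0.5221 -0.0752  0.1293] w 0.0517
F [0.22 0.39 0.93] M [0.003 0.022 0.018] tau6 0.0011626843479461968
knob cw angle 0.0017 x axis [ 0.003  0.019 -1.   ] to go (tool) with pinch at .147: [0.001  0.0021 0.0001]
6.45 q [-0.275  0.336 -0.249  0.987  0.019 -0.228] tcp [ 0.5227 -0.0753  0.1297] w 0.039
F [0.59 0.35 0.16] M [0.003 0.06  0.06 ] tau6 0.00026843110390473157
knob cw angle 0.0015 x axis [ 0.004  0.019 -1.   ] to go (tool) with pinch at .147: [0.0014 0.0027 0.0001]
```

```bash
python3 -m creep '[{"fingers":0,"tx":0.001,"ty":0.003,"tz":0,"turn":0},{"fingers":0,"tx":0.0004,"ty":0.0005,"tz":0,"turn":0},{"fingers":0,"tx":0.0004,"ty":0.0005,"tz":0,"turn":0}]' 60 >/dev/null; python3 st.py;  python3 -m creep '[{"fingers":0,"tx":0.0004,"ty":0.0005,"tz":0,"turn":0},{"fingers":0,"tx":0.0004,"ty":0.0005,"tz":0,"turn":0}]'>/dev/null; python3 st.py
```

```text
6.7 q [-0.276  0.329 -0.261  0.979  0.019 -0.229] tcp [ 0.5198 -0.0755  0.1291] w 0.0149
F [1.15 2.   0.74] M [-0.174 -0.356 -0.131] tau6 -0.12127902824431658
knob cw angle 0.0017 x axis [ 0.006  0.018 -1.   ] to go (tool) with pinch at .147: [ 0.0008 -0.0002  0.0005]
6.8667 q [-0.276  0.327 -0.265  0.975  0.019 -0.229] tcp [ 0.5199 -0.0754  0.1291] w 0.0149
F [0.41 1.4  2.36] M [-0.209 -0.052 -0.152] tau6 -0.1291912654414773
knob cw angle 0.0017 x axis [ 0.009  0.017 -1.   ] to go (tool) with pinch at .147: [ 0.0008 -0.0001  0.0004]
```

Gripped on axis to within 1 mm. Now I turn in small steps and log the moment.

```bash
cat > l.py <<'E'
from h import *
o=env.observe();M=Ro.from_quat(np.roll(o["ee_rot"],-1)).as_matrix()
a=(np.pi/2-.045-np.arctan2(M[1,2],M[0,2])+np.pi)%(2*np.pi)-np.pi
e=M.T@(np.array([.52,-.075,.147-env.pinch_z])-o["tool_pos"])
print("%.2f a=%.4f Mz=%.3f tau6=%.3f q6=%.4f"%(o["time"],a,o["moment"][2],o["tau"][5],o["joint_positions"][5]),"F",np.round(o["contact_force"],1),"go",(e*1000).round(1),"tilt",M[:2,0].round(3))
E
c(){ :; }
python3 -m creep '[{"fingers":0,"tx":0,"ty":0,"tz":0,"turn":0.04}]'>/dev/null; python3 l.py
python3 -m creep '[{"fingers":0,"tx":0,"ty":0,"tz":0,"turn":0.04}]'>/dev/null; python3 l.py
python3 -m creep '[{"fingers":0,"tx":0,"ty":0,"tz":0,"turn":0.04}]'>/dev/null; python3 l.py
python3 -m creep '[{"fingers":0,"tx":0,"ty":0,"tz":0,"turn":0.03}]'>/dev/null; python3 l.py
python3 -m creep '[{"fingers":0,"tx":0,"ty":0,"tz":0,"turn":0.02}]'>/dev/null; python3 l.py
python3 -m creep '[{"fingers":0,"tx":0,"ty":0,"tz":0,"turn":0.02}]'>/dev/null; python3 l.py
```

```text
6.95 a=0.0417 Mz=0.124 tau6=-0.443 q6=-0.1893 F [ 0.8  2.  -0.5] go [ 0.8 -0.1  0.4] tilt [0.01  0.017]
7.03 a=0.0828 Mz=0.185 tau6=-0.234 q6=-0.1481 F [1.3 1.  0.3] go [ 0.8 -0.1  0.4] tilt [0.01  0.017]
7.12 a=0.1238 Mz=0.305 tau6=-0.191 q6=-0.1069 F [1.  1.7 0.8] go [ 0.8 -0.   0.4] tilt [0.01  0.016]
7.20 a=0.1541 Mz=0.652 tau6=0.369 q6=-0.0764 F [1.  1.6 1.8] go [0.8 0.  0.3] tilt [0.01  0.016]
7.28 a=0.1735 Mz=0.629 tau6=0.548 q6=-0.0567 F [1.6 0.3 0.1] go [0.8 0.  0.4] tilt [0.01  0.016]
7.37 a=0.1939 Mz=0.341 tau6=0.108 q6=-0.0363 F [0.5 0.7 1.2] go [0.8 0.  0.4] tilt [0.01  0.015]
```

```bash
python3 -m creep '[{"fingers":0,"tx":0,"ty":0,"tz":0,"turn":0}]'>/dev/null; python3 l.py
python3 -m creep '[{"fingers":0,"tx":0,"ty":0,"tz":0,"turn":0}]'>/dev/null; python3 l.py
python3 -m creep '[{"fingers":0,"tx":0,"ty":0,"tz":0,"turn":0}]'>/dev/null; python3 l.py
python3 -m creep '[{"fingers":0,"tx":0,"ty":0,"tz":0,"turn":0.02}]'>/dev/null; python3 l.py
python3 -m creep '[{"fingers":0,"tx":0,"ty":0,"tz":0,"turn":0}]'>/dev/null; python3 l.py
python3 -m creep '[{"fingers":0,"tx":0,"ty":0,"tz":0,"turn":0}]'>/dev/null; python3 l.py
python3 -m creep '[{"fingers":0,"tx":0,"ty":0,"tz":0,"turn":0.02}]'>/dev/null; python3 l.py
python3 -m creep '[{"fingers":0,"tx":0,"ty":0,"tz":0,"turn":0.02}]'>/dev/null; python3 l.py
python3 -m creep '[{"fingers":0,"tx":0,"ty":0,"tz":0,"turn":0}]'>/dev/null; python3 l.py
python3 -m creep '[{"fingers":0,"tx":0,"ty":0,"tz":0,"turn":0}]'>/dev/null; python3 l.py
```

```text
7.45 a=0.1945 Mz=0.139 tau6=0.258 q6=-0.0355 F [1.7 1.1 0.8] go [0.8 0.  0.4] tilt [0.01  0.015]
7.53 a=0.1946 Mz=0.177 tau6=0.193 q6=-0.0354 F [1.2 0.9 0.6] go [ 0.8 -0.   0.4] tilt [0.01  0.015]
7.62 a=0.1945 Mz=0.059 tau6=0.173 q6=-0.0355 F [1.1 1.9 0.8] go [0.8 0.  0.4] tilt [0.01  0.015]
7.70 a=0.2150 Mz=0.257 tau6=-0.028 q6=-0.0150 F [0.9 0.7 0.3] go [0.8 0.  0.4] tilt [0.01  0.015]
7.78 a=0.2161 Mz=0.148 tau6=0.255 q6=-0.0139 F [0.8 0.7 0.4] go [0.8 0.  0.4] tilt [0.01  0.015]
7.87 a=0.2164 Mz=0.200 tau6=0.191 q6=-0.0137 F [1.  0.8 0.4] go [0.8 0.  0.4] tilt [0.01  0.015]
7.95 a=0.2371 Mz=0.339 tau6=-0.052 q6=0.0070 F [1.  0.4 1. ] go [0.8 0.  0.4] tilt [0.01  0.015]
8.03 a=0.2590 Mz=0.215 tau6=0.024 q6=0.0289 F [1.2 1.7 0.2] go [0.8 0.  0.4] tilt [0.01  0.015]
8.12 a=0.2603 Mz=0.160 tau6=0.258 q6=0.0303 F [0.9 0.3 0.8] go [0.8 0.  0.4] tilt [0.01  0.015]
8.20 a=0.2608 Mz=0.193 tau6=0.195 q6=0.0307 F [0.4 0.6 0.8] go [0.8 0.  0.4] tilt [0.01  0.015]
```

tau6 after two still rows is a clean measure. I'll repeat the 0.02 step plus two dwell rows.

```bash
python3 -m creep '[{"fingers":0,"tx":0,"ty":0,"tz":0,"turn":0.02},{"fingers":0,"tx":0,"ty":0,"tz":0,"turn":0},{"fingers":0,"tx":0,"ty":0,"tz":0,"turn":0}]'>/dev/null; python3 l.py
python3 -m creep '[{"fingers":0,"tx":0,"ty":0,"tz":0,"turn":0.02},{"fingers":0,"tx":0,"ty":0,"tz":0,"turn":0},{"fingers":0,"tx":0,"ty":0,"tz":0,"turn":0}]'>/dev/null; python3 l.py
python3 -m creep '[{"fingers":0,"tx":0,"ty":0,"tz":0,"turn":0.02},{"fingers":0,"tx":0,"ty":0,"tz":0,"turn":0},{"fingers":0,"tx":0,"ty":0,"tz":0,"turn":0}]'>/dev/null; python3 l.py
python3 -m creep '[{"fingers":0,"tx":0,"ty":0,"tz":0,"turn":0.02},{"fingers":0,"tx":0,"ty":0,"tz":0,"turn":0},{"fingers":0,"tx":0,"ty":0,"tz":0,"turn":0}]'>/dev/null; python3 l.py
python3 -m creep '[{"fingers":0,"tx":0,"ty":0,"tz":0,"turn":0.02},{"fingers":0,"tx":0,"ty":0,"tz":0,"turn":0},{"fingers":0,"tx":0,"ty":0,"tz":0,"turn":0}]'>/dev/null; python3 l.py
python3 -m creep '[{"fingers":0,"tx":0,"ty":0,"tz":0,"turn":0.02},{"fingers":0,"tx":0,"ty":0,"tz":0,"turn":0},{"fingers":0,"tx":0,"ty":0,"tz":0,"turn":0}]'>/dev/null; python3 l.py
python3 -m creep '[{"fingers":0,"tx":0,"ty":0,"tz":0,"turn":0.02},{"fingers":0,"tx":0,"ty":0,"tz":0,"turn":0},{"fingers":0,"tx":0,"ty":0,"tz":0,"turn":0}]'>/dev/null; python3 l.py
python3 -m creep '[{"fingers":0,"tx":0,"ty":0,"tz":0,"turn":0.02},{"fingers":0,"tx":0,"ty":0,"tz":0,"turn":0},{"fingers":0,"tx":0,"ty":0,"tz":0,"turn":0}]'>/dev/null; python3 l.py
python3 -m creep '[{"fingers":0,"tx":0,"ty":0,"tz":0,"turn":0.02},{"fingers":0,"tx":0,"ty":0,"tz":0,"turn":0},{"fingers":0,"tx":0,"ty":0,"tz":0,"turn":0}]'>/dev/null; python3 l.py
python3 -m creep '[{"fingers":0,"tx":0,"ty":0,"tz":0,"turn":0.02},{"fingers":0,"tx":0,"ty":0,"tz":0,"turn":0},{"fingers":0,"tx":0,"ty":0,"tz":0,"turn":0}]'>/dev/null; python3 l.py
```

```text
8.45 a=0.2831 Mz=0.209 tau6=0.188 q6=0.0530 F [1.  0.9 1.8] go [0.8 0.1 0.4] tilt [0.01  0.015]
8.70 a=0.3054 Mz=0.163 tau6=0.176 q6=0.0753 F [0.9 0.4 0.6] go [0.8 0.1 0.4] tilt [0.01  0.015]
8.95 a=0.3276 Mz=0.159 tau6=0.177 q6=0.0975 F [0.6 0.6 0.3] go [0.8 0.1 0.4] tilt [0.01  0.015]
9.20 a=0.3498 Mz=0.155 tau6=0.189 q6=0.1197 F [1.  1.  0.8] go [0.8 0.1 0.4] tilt [0.01  0.015]
9.45 a=0.3721 Mz=0.177 tau6=0.172 q6=0.1420 F [0.9 0.9 0.4] go [0.8 0.1 0.3] tilt [0.01  0.015]
9.70 a=0.3944 Mz=0.135 tau6=0.169 q6=0.1643 F [1.  1.  0.1] go [0.8 0.1 0.4] tilt [0.01  0.015]
9.95 a=0.4166 Mz=0.163 tau6=0.178 q6=0.1865 F [1.2 1.6 1.4] go [0.8 0.1 0.4] tilt [0.01  0.015]
10.20 a=0.4389 Mz=0.121 tau6=0.170 q6=0.2087 F [ 0.9  1.4 -0. ] go [0.8 0.1 0.4] tilt [0.01  0.015]
10.45 a=0.4611 Mz=0.176 tau6=0.164 q6=0.2310 F [0.3 0.8 0.6] go [0.8 0.2 0.3] tilt [0.01  0.015]
10.70 a=0.4833 Mz=0.094 tau6=0.167 q6=0.2532 F [1.  1.9 1.1] go [0.8 0.2 0.3] tilt [0.01  0.015]
```

```bash
python3 -m creep '[{"fingers":0,"tx":0,"ty":0,"tz":0,"turn":0.02},{"fingers":0,"tx":0,"ty":0,"tz":0,"turn":0},{"fingers":0,"tx":0,"ty":0,"tz":0,"turn":0}]'>/dev/null; python3 l.py
python3 -m creep '[{"fingers":0,"tx":0,"ty":0,"tz":0,"turn":0.02},{"fingers":0,"tx":0,"ty":0,"tz":0,"turn":0},{"fingers":0,"tx":0,"ty":0,"tz":0,"turn":0}]'>/dev/null; python3 l.py
python3 -m creep '[{"fingers":0,"tx":0,"ty":0,"tz":0,"turn":0.02},{"fingers":0,"tx":0,"ty":0,"tz":0,"turn":0},{"fingers":0,"tx":0,"ty":0,"tz":0,"turn":0}]'>/dev/null; python3 l.py
python3 -m creep '[{"fingers":0,"tx":0,"ty":0,"tz":0,"turn":0.02},{"fingers":0,"tx":0,"ty":0,"tz":0,"turn":0},{"fingers":0,"tx":0,"ty":0,"tz":0,"turn":0}]'>/dev/null; python3 l.py
python3 -m creep '[{"fingers":0,"tx":0,"ty":0,"tz":0,"turn":0.02},{"fingers":0,"tx":0,"ty":0,"tz":0,"turn":0},{"fingers":0,"tx":0,"ty":0,"tz":0,"turn":0}]'>/dev/null; python3 l.py
```

```text
10.95 a=0.5055 Mz=0.223 tau6=0.178 q6=0.2755 F [0.8 2.1 0.8] go [0.8 0.2 0.3] tilt [0.01  0.015]
11.20 a=0.5265 Mz=0.399 tau6=0.380 q6=0.2966 F [ 0.5 -0.  -0.1] go [0.8 0.2 0.3] tilt [0.01  0.015]
11.45 a=0.5487 Mz=0.186 tau6=0.214 q6=0.3188 F [1.  1.5 1.1] go [0.8 0.2 0.3] tilt [0.01  0.015]
11.70 a=0.5713 Mz=0.156 tau6=0.213 q6=0.3414 F [1.4 0.5 0.3] go [0.8 0.2 0.3] tilt [0.01  0.015]
11.95 a=0.5938 Mz=0.189 tau6=0.202 q6=0.3638 F [0.1 2.3 0.8] go [0.8 0.2 0.3] tilt [0.01  0.015]
```

A jump to 0.38 appears at about 0.52, which is probably click 1. Continuing.

```bash
python3 -m creep '[{"fingers":0,"tx":0,"ty":0,"tz":0,"turn":0.02},{"fingers":0,"tx":0,"ty":0,"tz":0,"turn":0},{"fingers":0,"tx":0,"ty":0,"tz":0,"turn":0}]'>/dev/null; python3 l.py
python3 -m creep '[{"fingers":0,"tx":0,"ty":0,"tz":0,"turn":0.02},{"fingers":0,"tx":0,"ty":0,"tz":0,"turn":0},{"fingers":0,"tx":0,"ty":0,"tz":0,"turn":0}]'>/dev/null; python3 l.py
python3 -m creep '[{"fingers":0,"tx":0,"ty":0,"tz":0,"turn":0.02},{"fingers":0,"tx":0,"ty":0,"tz":0,"turn":0},{"fingers":0,"tx":0,"ty":0,"tz":0,"turn":0}]'>/dev/null; python3 l.py
python3 -m creep '[{"fingers":0,"tx":0,"ty":0,"tz":0,"turn":0.02},{"fingers":0,"tx":0,"ty":0,"tz":0,"turn":0},{"fingers":0,"tx":0,"ty":0,"tz":0,"turn":0}]'>/dev/null; python3 l.py
python3 -m creep '[{"fingers":0,"tx":0,"ty":0,"tz":0,"turn":0.02},{"fingers":0,"tx":0,"ty":0,"tz":0,"turn":0},{"fingers":0,"tx":0,"ty":0,"tz":0,"turn":0}]'>/dev/null; python3 l.py
python3 -m creep '[{"fingers":0,"tx":0,"ty":0,"tz":0,"turn":0.02},{"fingers":0,"tx":0,"ty":0,"tz":0,"turn":0},{"fingers":0,"tx":0,"ty":0,"tz":0,"turn":0}]'>/dev/null; python3 l.py
python3 -m creep '[{"fingers":0,"tx":0,"ty":0,"tz":0,"turn":0.02},{"fingers":0,"tx":0,"ty":0,"tz":0,"turn":0},{"fingers":0,"tx":0,"ty":0,"tz":0,"turn":0}]'>/dev/null; python3 l.py
python3 -m creep '[{"fingers":0,"tx":0,"ty":0,"tz":0,"turn":0.02},{"fingers":0,"tx":0,"ty":0,"tz":0,"turn":0},{"fingers":0,"tx":0,"ty":0,"tz":0,"turn":0}]'>/dev/null; python3 l.py
```

```text
12.20 a=0.6161 Mz=0.207 tau6=0.211 q6=0.3861 F [0.7 1.1 1.2] go [0.8 0.2 0.3] tilt [0.01  0.015]
12.45 a=0.6384 Mz=0.234 tau6=0.206 q6=0.4084 F [1.4 1.5 0.3] go [0.8 0.2 0.3] tilt [0.01  0.015]
12.70 a=0.6606 Mz=0.208 tau6=0.216 q6=0.4306 F [1.1 1.8 0.8] go [0.8 0.2 0.3] tilt [0.01  0.015]
12.95 a=0.6829 Mz=0.205 tau6=0.213 q6=0.4529 F [0.8 1.4 0.3] go [0.8 0.2 0.3] tilt [0.01  0.015]
13.20 a=0.7051 Mz=0.151 tau6=0.202 q6=0.4752 F [0.4 2.5 0.8] go [0.8 0.2 0.2] tilt [0.01  0.015]
13.45 a=0.7274 Mz=0.169 tau6=0.203 q6=0.4974 F [0.1 1.  0.9] go [0.8 0.2 0.3] tilt [0.01  0.015]
13.70 a=0.7496 Mz=0.227 tau6=0.197 q6=0.5197 F [ 1.2 -0.1  1.1] go [0.8 0.3 0.2] tilt [0.01  0.015]
13.95 a=0.7719 Mz=0.169 tau6=0.188 q6=0.5420 F [0.5 1.6 0.1] go [0.8 0.3 0.2] tilt [0.01  0.015]
```

```bash
python3 -m creep '[{"fingers":0,"tx":0,"ty":0,"tz":0,"turn":0.02},{"fingers":0,"tx":0,"ty":0,"tz":0,"turn":0},{"fingers":0,"tx":0,"ty":0,"tz":0,"turn":0}]'>/dev/null; python3 l.py
python3 -m creep '[{"fingers":0,"tx":0,"ty":0,"tz":0,"turn":0.02},{"fingers":0,"tx":0,"ty":0,"tz":0,"turn":0},{"fingers":0,"tx":0,"ty":0,"tz":0,"turn":0}]'>/dev/null; python3 l.py
python3 -m creep '[{"fingers":0,"tx":0,"ty":0,"tz":0,"turn":0.02},{"fingers":0,"tx":0,"ty":0,"tz":0,"turn":0},{"fingers":0,"tx":0,"ty":0,"tz":0,"turn":0}]'>/dev/null; python3 l.py
python3 -m creep '[{"fingers":0,"tx":0,"ty":0,"tz":0,"turn":0.01},{"fingers":0,"tx":0,"ty":0,"tz":0,"turn":0},{"fingers":0,"tx":0,"ty":0,"tz":0,"turn":0}]'>/dev/null; python3 l.py
python3 -m creep '[{"fingers":0,"tx":0,"ty":0,"tz":0,"turn":0.01},{"fingers":0,"tx":0,"ty":0,"tz":0,"turn":0},{"fingers":0,"tx":0,"ty":0,"tz":0,"turn":0}]'>/dev/null; python3 l.py
python3 -m creep '[{"fingers":0,"tx":0,"ty":0,"tz":0,"turn":0.01},{"fingers":0,"tx":0,"ty":0,"tz":0,"turn":0},{"fingers":0,"tx":0,"ty":0,"tz":0,"turn":0}]'>/dev/null; python3 l.py
python3 -m creep '[{"fingers":0,"tx":0,"ty":0,"tz":0,"turn":0.01},{"fingers":0,"tx":0,"ty":0,"tz":0,"turn":0},{"fingers":0,"tx":0,"ty":0,"tz":0,"turn":0}]'>/dev/null; python3 l.py
python3 -m creep '[{"fingers":0,"tx":0,"ty":0,"tz":0,"turn":0.01},{"fingers":0,"tx":0,"ty":0,"tz":0,"turn":0},{"fingers":0,"tx":0,"ty":0,"tz":0,"turn":0}]'>/dev/null; python3 l.py
```

```text
14.20 a=0.7942 Mz=0.200 tau6=0.191 q6=0.5642 F [0.9 1.7 0.9] go [0.8 0.3 0.2] tilt [0.01  0.015]
14.45 a=0.8163 Mz=0.229 tau6=0.196 q6=0.5864 F [0.7 1.7 0.8] go [0.8 0.3 0.2] tilt [0.01  0.015]
14.70 a=0.8386 Mz=0.174 tau6=0.184 q6=0.6087 F [0.5 1.9 0.1] go [0.8 0.3 0.2] tilt [0.01  0.015]
14.95 a=0.8497 Mz=0.185 tau6=0.201 q6=0.6198 F [-0.   1.9  0.1] go [0.8 0.3 0.2] tilt [0.01  0.015]
15.20 a=0.8608 Mz=0.169 tau6=0.205 q6=0.6308 F [0.9 1.2 0.5] go [0.8 0.3 0.2] tilt [0.01  0.015]
15.45 a=0.8716 Mz=0.224 tau6=0.253 q6=0.6417 F [0.1 1.  0.7] go [0.8 0.3 0.2] tilt [0.01  0.015]
15.70 a=0.8820 Mz=0.349 tau6=0.346 q6=0.6521 F [0.9 1.6 0.4] go [0.8 0.3 0.1] tilt [0.01  0.015]
15.95 a=0.8920 Mz=0.454 tau6=0.463 q6=0.6622 F [0.3 1.6 0.6] go [0.8 0.3 0.1] tilt [0.01  0.015]
```

Second click: the torque rises from about 0.87. I step past it and watch for the release.

```bash
python3 -m creep '[{"fingers":0,"tx":0,"ty":0,"tz":0,"turn":0.01},{"fingers":0,"tx":0,"ty":0,"tz":0,"turn":0},{"fingers":0,"tx":0,"ty":0,"tz":0,"turn":0}]'>/dev/null; python3 l.py
python3 -m creep '[{"fingers":0,"tx":0,"ty":0,"tz":0,"turn":0.01},{"fingers":0,"tx":0,"ty":0,"tz":0,"turn":0},{"fingers":0,"tx":0,"ty":0,"tz":0,"turn":0}]'>/dev/null; python3 l.py
python3 -m creep '[{"fingers":0,"tx":0,"ty":0,"tz":0,"turn":0.01},{"fingers":0,"tx":0,"ty":0,"tz":0,"turn":0},{"fingers":0,"tx":0,"ty":0,"tz":0,"turn":0}]'>/dev/null; python3 l.py
python3 -m creep '[{"fingers":0,"tx":0,"ty":0,"tz":0,"turn":0.02},{"fingers":0,"tx":0,"ty":0,"tz":0,"turn":0},{"fingers":0,"tx":0,"ty":0,"tz":0,"turn":0}]'>/dev/null; python3 l.py
python3 -m creep '[{"fingers":0,"tx":0,"ty":0,"tz":0,"turn":0.02},{"fingers":0,"tx":0,"ty":0,"tz":0,"turn":0},{"fingers":0,"tx":0,"ty":0,"tz":0,"turn":0}]'>/dev/null; python3 l.py
python3 -m creep '[{"fingers":0,"tx":0,"ty":0,"tz":0,"turn":0.02},{"fingers":0,"tx":0,"ty":0,"tz":0,"turn":0},{"fingers":0,"tx":0,"ty":0,"tz":0,"turn":0}]'>/dev/null; python3 l.py
```

```text
16.20 a=0.9031 Mz=0.350 tau6=0.352 q6=0.6734 F [0.7 1.  0.4] go [0.8 0.3 0.1] tilt [0.01  0.015]
16.45 a=0.9150 Mz=0.276 tau6=0.266 q6=0.6852 F [0.4 2.  0.4] go [0.8 0.3 0.1] tilt [0.01  0.015]
16.70 a=0.9264 Mz=0.305 tau6=0.297 q6=0.6965 F [1.  0.6 0.1] go [0.8 0.3 0.1] tilt [0.01  0.015]
16.95 a=0.9490 Mz=0.230 tau6=0.223 q6=0.7191 F [0.6 1.6 0.1] go [0.8 0.3 0.1] tilt [0.01  0.015]
17.20 a=0.9714 Mz=0.173 tau6=0.230 q6=0.7416 F [1.9 2.2 0.7] go [0.8 0.3 0.1] tilt [0.01  0.015]
17.45 a=0.9938 Mz=0.204 tau6=0.224 q6=0.7639 F [0.  1.8 1.3] go [0.8 0.3 0.1] tilt [0.01  0.015]
```

```bash
python3 -m creep '[{"fingers":0,"tx":0,"ty":0,"tz":0,"turn":0.02},{"fingers":0,"tx":0,"ty":0,"tz":0,"turn":0},{"fingers":0,"tx":0,"ty":0,"tz":0,"turn":0}]'>/dev/null; python3 l.py
python3 -m creep '[{"fingers":0,"tx":0,"ty":0,"tz":0,"turn":0.02},{"fingers":0,"tx":0,"ty":0,"tz":0,"turn":0},{"fingers":0,"tx":0,"ty":0,"tz":0,"turn":0}]'>/dev/null; python3 l.py
python3 -m creep '[{"fingers":0,"tx":0,"ty":0,"tz":0,"turn":0.02},{"fingers":0,"tx":0,"ty":0,"tz":0,"turn":0},{"fingers":0,"tx":0,"ty":0,"tz":0,"turn":0}]'>/dev/null; python3 l.py
python3 -m creep '[{"fingers":0,"tx":0,"ty":0,"tz":0,"turn":0.02},{"fingers":0,"tx":0,"ty":0,"tz":0,"turn":0},{"fingers":0,"tx":0,"ty":0,"tz":0,"turn":0}]'>/dev/null; python3 l.py
python3 -m creep '[{"fingers":0,"tx":0,"ty":0,"tz":0,"turn":0.02},{"fingers":0,"tx":0,"ty":0,"tz":0,"turn":0},{"fingers":0,"tx":0,"ty":0,"tz":0,"turn":0}]'>/dev/null; python3 l.py
python3 -m creep '[{"fingers":0,"tx":0,"ty":0,"tz":0,"turn":0.02},{"fingers":0,"tx":0,"ty":0,"tz":0,"turn":0},{"fingers":0,"tx":0,"ty":0,"tz":0,"turn":0}]'>/dev/null; python3 l.py
python3 -m creep '[{"fingers":0,"tx":0,"ty":0,"tz":0,"turn":0.02},{"fingers":0,"tx":0,"ty":0,"tz":0,"turn":0},{"fingers":0,"tx":0,"ty":0,"tz":0,"turn":0}]'>/dev/null; python3 l.py
python3 -m creep '[{"fingers":0,"tx":0,"ty":0,"tz":0,"turn":0.02},{"fingers":0,"tx":0,"ty":0,"tz":0,"turn":0},{"fingers":0,"tx":0,"ty":0,"tz":0,"turn":0}]'>/dev/null; python3 l.py
```

```text
17.70 a=1.0160 Mz=0.223 tau6=0.232 q6=0.7861 F [1.8 1.  1. ] go [0.8 0.4 0.1] tilt [0.01  0.015]
17.95 a=1.0382 Mz=0.169 tau6=0.228 q6=0.8083 F [1.9 0.8 0.3] go [0.8 0.3 0.1] tilt [0.01  0.015]
18.20 a=1.0605 Mz=0.222 tau6=0.216 q6=0.8307 F [0.4 0.8 0.5] go [0.8 0.4 0. ] tilt [0.01  0.015]
18.45 a=1.0828 Mz=0.215 tau6=0.216 q6=0.8529 F [0.5 0.8 0.7] go [0.8 0.3 0.1] tilt [0.01  0.015]
18.70 a=1.1050 Mz=0.252 tau6=0.226 q6=0.8751 F [0.9 1.8 0.3] go [0.8 0.4 0. ] tilt [0.01  0.015]
18.95 a=1.1273 Mz=0.246 tau6=0.215 q6=0.8974 F [1.2 1.  0.4] go [0.8 0.4 0. ] tilt [0.01  0.015]
19.20 a=1.1495 Mz=0.241 tau6=0.216 q6=0.9197 F [1.3 1.9 0.2] go [ 0.8  0.4 -0. ] tilt [0.01  0.015]
19.45 a=1.1717 Mz=0.207 tau6=0.219 q6=0.9418 F [1.4 1.4 0.5] go [ 0.8  0.4 -0. ] tilt [0.01  0.015]
```

```bash
python3 -m creep '[{"fingers":0,"tx":0,"ty":0,"tz":0,"turn":0.01},{"fingers":0,"tx":0,"ty":0,"tz":0,"turn":0},{"fingers":0,"tx":0,"ty":0,"tz":0,"turn":0}]'>/dev/null; python3 l.py
python3 -m creep '[{"fingers":0,"tx":0,"ty":0,"tz":0,"turn":0.01},{"fingers":0,"tx":0,"ty":0,"tz":0,"turn":0},{"fingers":0,"tx":0,"ty":0,"tz":0,"turn":0}]'>/dev/null; python3 l.py
python3 -m creep '[{"fingers":0,"tx":0,"ty":0,"tz":0,"turn":0.01},{"fingers":0,"tx":0,"ty":0,"tz":0,"turn":0},{"fingers":0,"tx":0,"ty":0,"tz":0,"turn":0}]'>/dev/null; python3 l.py
python3 -m creep '[{"fingers":0,"tx":0,"ty":0,"tz":0,"turn":0.01},{"fingers":0,"tx":0,"ty":0,"tz":0,"turn":0},{"fingers":0,"tx":0,"ty":0,"tz":0,"turn":0}]'>/dev/null; python3 l.py
python3 -m creep '[{"fingers":0,"tx":0,"ty":0,"tz":0,"turn":0.01},{"fingers":0,"tx":0,"ty":0,"tz":0,"turn":0},{"fingers":0,"tx":0,"ty":0,"tz":0,"turn":0}]'>/dev/null; python3 l.py
```

```text
19.70 a=1.1828 Mz=0.200 tau6=0.223 q6=0.9530 F [1.2 2.2 1.1] go [ 0.8  0.4 -0.1] tilt [0.01  0.015]
19.95 a=1.1938 Mz=0.205 tau6=0.225 q6=0.9640 F [1.1 2.4 0.1] go [ 0.8  0.4 -0. ] tilt [0.01  0.015]
20.20 a=1.2050 Mz=0.261 tau6=0.222 q6=0.9751 F [1.5 2.  0.5] go [ 0.8  0.4 -0. ] tilt [0.01  0.015]
20.45 a=1.2161 Mz=0.187 tau6=0.224 q6=0.9863 F [0.9 2.  0.6] go [ 0.8  0.4 -0.1] tilt [0.01  0.015]
20.70 a=1.2271 Mz=0.282 tau6=0.245 q6=0.9973 F [0.7 2.2 0.3] go [ 0.8  0.4 -0.1] tilt [0.01  0.015]
```

```bash
python3 -m creep '[{"fingers":0,"tx":0,"ty":0,"tz":0,"turn":0.01},{"fingers":0,"tx":0,"ty":0,"tz":0,"turn":0},{"fingers":0,"tx":0,"ty":0,"tz":0,"turn":0}]'>/dev/null; python3 l.py
python3 -m creep '[{"fingers":0,"tx":0,"ty":0,"tz":0,"turn":0},{"fingers":0,"tx":0,"ty":0,"tz":0,"turn":0},{"fingers":0,"tx":0,"ty":0,"tz":0,"turn":0}]'>/dev/null; python3 l.py
```

```text
20.95 a=1.2377 Mz=0.308 tau6=0.323 q6=1.0079 F [0.9 2.  0.8] go [ 0.8  0.4 -0.1] tilt [0.01  0.015]
21.20 a=1.2375 Mz=0.257 tau6=0.304 q6=1.0078 F [1.1 1.3 0.1] go [ 0.8  0.4 -0.1] tilt [0.01  0.015]
```

```bash
python3 - <<'E'
from h import *
env.close_job()
E
python3 l.py
```

```text
the job is handed in; nothing more can be done
the job is handed in; nothing more can be done
```

I gripped the knob on its axis with 60 N, turned it clockwise to the third click stop, and handed the job in still holding it there at 21.2 s. No verdict was reported.

- **Clicks felt:** The hand torque jumped at about 0.51, 0.87 and 1.23 rad. These are hand angles measured from my own estimate of the rest direction. The spacing matches the stated 0.36 rad, and the third jump lies inside the 1.02 to 1.26 window. A hard spot at about 0.15 rad I did not count, because a rise below 0.2 rad is no click.
- **Final hold:** The torque rose from 0.22 to 0.32 N m. It stood at 0.30 N m after three still rows, part-way up the jump, and the second stop only let go at about 0.46. The grip was within 1 mm of the axis, and forces on the tool were about 2 N.
- **What went wrong:** The first closing drifted 17 mm off in x and landed high on the bar. The force peaked at about 13 N in the readings I took. I reopened, re-centred and gripped again. The tool tilt was then about 1°.
- **Not checked:** I took no picture after gripping, so the seating rests on torque alone. The jar, bottle and plug were never near the arm's path, but I did not look at them again.

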